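# Hang the slotted test load on the load pin

### The job

Take the test load whose strap has the slot that is open at one side and hang it on the pin of the load stand, between the post and the pin's head: slide the slot sideways over the pin, let the load down until the pin sits fully home in the notch at the top of the slot, and leave it hanging still and free of the bench. Leave the other load, whose strap has a round hole, where it stands.

Things in the scene. Friction and masses are not known exactly. Their poses are not given: they have to be found in the camera images.
- slot_load_center (a point): Load to hang: steel disc (54 mm dia, 30 high), on it an upright strap (56 wide, 6 thick) with a black grip block on top; 168 mm high, 0.36-0.59 kg, stands free. Point: on its axis, half-way up (84 mm). x: strap's normal, y: strap's width, z up. Grip block 14 (x) x 40 (y) x 33 mm, centre 67.5 mm above the point; grip it from above across x.
- slot_notch (a point): In the slotted load's strap, same axes, 12 mm above the load's centre: where the pin's axis lies when home. The slot opens at the strap's +y edge (y 28), there from z -30 to -6 mm of this point, and ends at y -12. Round y = 0 its roof rises by sloping sides to a notch, flat top at z +5, y -7 to 7; the lip on the mouth side (y 15 to 28) hangs to z -6.
- pin_mid (a point): Load pin: level, steel, 10 mm dia, 128 mm above the bench, from an upright post (146 high, 32 wide, 18 thick) to a 28 mm dia head, 10 long, too big for slot or hole. Point: on its axis, midway of the 72 mm between post face (+x) and head (-x); a 3 mm collar, 20 dia, at the post. x along the pin, y level across, z up. Fixed stand, grey base plate 110 x 100 x 12.
- hole_load_center (a point): The other load, to be left alone: wider, flatter steel disc (66 mm dia, 22 high), narrower strap (42 wide) with a closed round 18 mm hole, the same grip block; 168 mm high, stands free. Point: on its axis, half-way up (84 mm). x: strap's normal, z up.
Mind the look-alikes: they are no part of the job. What is shaped like the part that bears slot_load_center but brown or turquoise is not meant.

How it is judged:
By the outcome, as a careful person would: the job done as asked, in the order asked, and still so for the second after the job is handed in, with the robot touching nothing.
It also fails if it takes over 48 s, if anything falls off the work surface, if the arm or the gripper's body presses on something with over 40 N, if the wrist force passes 120 N, or if a joint passes its speed limit or range.

### The arm

A 6-joint arm with a two-finger parallel gripper is mounted at the origin on a cart in front of the work surface, level with it; the furniture and walls round the work are solid. World frame = base frame: x ahead of the robot, y to its left, z up, the work surface at z = 0. Lengths are in m, angles in rad, forces in N, time in s.
With the tool pointing down it reaches from about 0.375 to 0.975 m from the base axis. Payload 3.8 kg.
Tool frame: the origin (TCP) lies midway between the tips of the shut fingers; the grasp point (between the pads) lies robot.hold_point_z behind it (robot.hold_point_z is the distance from the TCP to the grasp point, in m); z points along the fingers, y is the line along which they close (so a half turn about z gives the same grasp; the last joint's range is limited). The gripper opens to 85 mm and grips with 20 to 120 N. Pads are 22 mm wide; open, the fingers measure 114 mm over their backs; the gripper's body (76 mm by 85 mm) begins 54 mm behind the grasp point. The pads swing forward as they close: fully open they stand 13 mm farther back than shut.
Start: joints at [-1.199, 0.264, 1.604, -0, 1.274, -0.037], TCP at [0.268, -0.619, 0.231] pointing down, gripper open.
Joint ranges: [-2.63, 2.63], [-0.94, 2.18], [0.31, 2.57], [-1.31, 4.45], [0, 2.66], [-2.55, 2.55]. Speed limits (rad/s): [2.57, 2.57, 3.14, 3.14, 3.14, 3.14].

### API

Orientations are given as a unit quaternion [x, y, z, w].
In Python, from station import robot gives the robot as it stands. The module is installed in compiled form; this text tells all that it offers.
- The arm moves only by the shell command python3 -m jog 'ROWS' [FORCE]. ROWS is JSON, a list of rows, each an object with "hand": the finger opening in mm, from 0 to 85.4; "slide": the shift along the tool's x, y, z in units of 30 mm (1.0 is 30 mm), a list of three; "rotation": the turn, a rotation vector about the tool's x, y, z in units of 6 degrees (1.0 is 6 degrees), a list of three. In form: [{"hand": hand, "slide": [x, y, z], "rotation": [rx, ry, rz]}, ...]. A call has 1 to 20 rows; each row is the pose to reach, as a shift and turn from the pose commanded when the call began, along the tool's axes at that moment; what a row does not reach only later rows make up. A row lasts 1/10 s, in which the tool goes at most 50 mm and 8.59 degrees, less where a joint would pass 70% of its speed; a pose out of reach is approached as far as the arm can. A call with a gripper value outside its range is refused whole. The fingers move at their own pace and stop on an object; FORCE is the grip in N (left out, the last holds). Time passes only in rows, so rows that repeat a pose let the fingers close. It gives the time, the measured TCP pose, the force, the opening and the grip force at its end, in the units of the state.
- robot.read_state(): the state, without advancing time (a new reading comes with each control period).
- robot.grab_frame(name): name is "scene" or "top"; returns (picture, depth): 400x640x3 uint8, red, green, blue; 400x640 float32, m along the optical axis (not along the pixel's ray), 0 where there is no reading.
- robot.camera_model(name): a dict with "vfov" (degrees; the focal length in pixels is half the picture's height over the tangent of half this angle, whatever the lens; pixels are square), "cx", "cy" (the principal point, pixels), "position" and "rotation" of the camera in the world. Camera axes: x right, y down, z forward; pixel columns grow to the right and rows downward; lengths in m; the calibration is good to about 2 mm. A picture is of the moment at which its call begins. camera_model takes no time and is no camera call.
- robot.job_done(): hands the job in; it is judged then, once.
The state is a dict: "clock": time; "joint_pos": joint angles; "qd": joint speeds; "joint_torque": joint torques, N m; "tcp_pos": TCP position; "eef_rot": TCP orientation; "contact_force": force on the tool from outside, world axes, zero at the start; "torque": the same for the moment, N m; "grip_width": opening from 0.0 (shut) to 1.0 (fully open); "finger_force": force on a finger pad.
Only numpy, scipy, OpenCV 4.12 (cv2) and the standard library are available. Lean on these libraries where they do the work, as an engineer would, in place of code of your own. Each camera call takes 0.05 s, during which the arm holds its last target. There are 200 camera calls.

## Working session

There is one attempt and no reset: what is moved stays moved. The work goes in short steps, Python scripts to look and compute and a shell command to move; the robot and the scene stay as the last step left them, time stands still between calls to the robot, and variables do not carry over. Pictures are saved under pics/ and viewed, at most 10 in all, crops included, and the job is handed in when it is done.

```bash
mkdir -p pics; cat > h.py <<'E'
import numpy as np, cv2
from station import robot
def K(n):
    m=robot.camera_model(n); return m,200/np.tan(np.radians(m['vfov'])/2)
def R(m):
    r=np.array(m['rotation'],float)
    if r.shape==(3,3): return r
    from scipy.spatial.transform import Rotation
    return Rotation.from_quat(r).as_matrix()
def cloud(n,d):
    m,f=K(n); v,u=np.mgrid[:400,:640]
    p=np.stack([(u-m['cx'])/f*d,(v-m['cy'])/f*d,d],-1)
    return p@R(m).T+np.array(m['position'])
def proj(n,P):
    m,f=K(n); c=(np.atleast_2d(P)-np.array(m['position']))@R(m)
    return np.c_[c[:,0]/c[:,2]*f+m['cx'],c[:,1]/c[:,2]*f+m['cy']]
E
python3 - <<'E'
from h import *
for n in('scene','top'):
    p,d=robot.grab_frame(n); np.savez(f'{n}0.npz',p=p,d=d); cv2.imwrite(f'pics/{n}0.png',p[...,::-1])
    print(robot.camera_model(n))
print(robot.read_state(), robot.hold_point_z)
E
```

```text
{'vfov': 48.86450367289551, 'cx': 318.34124901215733, 'cy': 199.03839312496564, 'position': array([0.15631621, 0.82111921, 0.87028829]), 'rotation': array([-0.21835411,  0.87764802, -0.41440045,  0.1016253 ])}
{'vfov': 50.02775479338278, 'cx': 315.52022728434054, 'cy': 205.50374598676828, 'position': array([ 0.39702046, -0.00174361,  1.42103636]), 'rotation': array([ 0.71321859, -0.69789739,  0.05058732, -0.04122364])}
{'clock': 0.1, 'joint_pos': array([-1.19888608e+00,  2.64687914e-01,  1.60525112e+00,  1.30451920e-06,
        1.27372385e+00, -3.69135784e-02]), 'qd': array([ 0.00082997, -0.00199334, -0.00313685,  0.00031973, -0.00181353,
       -0.0010199 ]), 'joint_torque': array([ 1.39583885e-04, -5.16706431e+01, -3.68590128e+01, -8.68367948e-06,
        6.26335881e-03, -7.33371166e-06]), 'tcp_pos': array([ 0.26807804, -0.61874806,  0.23007235]), 'eef_rot': array([ 9.79180044e-01,  2.02991057e-01, -1.71956144e-04, -1.02073508e-03]), 'contact_force': array([ 0.64508032, -0.01632387, -0.08087881]), 'torque': array([ 0.02254715,  0.04066434, -0.02447756]), 'finger_force': 0.0, 'grip_width': 1.0014185726608364} 0.0187
```

View pics/scene0.png

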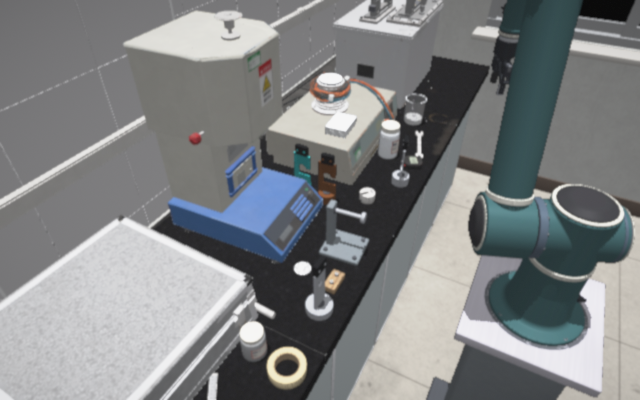

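View pics/top0.png

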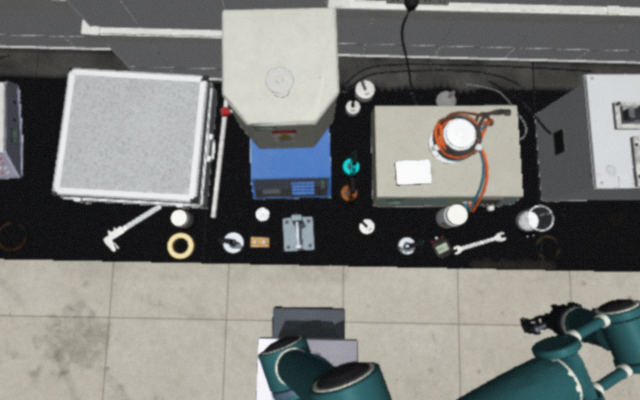

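The scene view shows stand (345,240), a load at (318,300), another at (400,170), and turquoise (302,165) and brown (328,178) look-alikes. In the top view the loads are at (233,242) and (407,244), with the stand at (298,233). I'll crop close on these in one montage.

```bash
python3 - <<'E'
from h import *
s=np.load('scene0.npz');t=np.load('top0.npz')
def c(p,u,v,r=40): return cv2.resize(p[v-r:v+r,u-r:u+r][...,::-1],(290,290),interpolation=cv2.INTER_CUBIC)
m=np.vstack([np.hstack([c(s['p'],320,290),c(s['p'],400,165)]),np.hstack([c(s['p'],345,232),c(t['p'],270,235,50)])])
cv2.imwrite('pics/m1.png',m)
C=cloud('scene',s['d']);T=cloud('top',t['d'])
for nm,cl,u0,u1,v0,v1 in(('Lscene',C,295,335,258,322),('Rscene',C,388,412,145,190),('Ltop',T,215,250,225,260),('Rtop',T,393,422,230,258)):
    P=cl[v0:v1,u0:u1].reshape(-1,3)
    for a,b in((.008,.04),(.04,.125),(.137,.18)):
        q=P[(P[:,2]>a)&(P[:,2]<b)]
        if len(q)>3: print(nm,a,b,len(q),q.min(0).round(3),q.max(0).round(3),np.median(q,0).round(3))
E
```

```text
Lscene 0.008 0.04 677 [0.42  0.138 0.008] [0.563 0.286 0.04 ] [0.451 0.252 0.021]
Lscene 0.04 0.125 267 [0.449 0.229 0.04 ] [0.456 0.274 0.125] [0.451 0.256 0.082]
Lscene 0.137 0.18 192 [0.445 0.232 0.137] [0.461 0.274 0.171] [0.449 0.259 0.161]
Rscene 0.008 0.04 359 [ 0.428 -0.459  0.008] [ 0.538 -0.284  0.04 ] [ 0.462 -0.323  0.022]
Rscene 0.04 0.125 98 [ 0.444 -0.454  0.04 ] [ 0.542 -0.283  0.125] [ 0.516 -0.415  0.056]
Rscene 0.137 0.18 27 [ 0.444 -0.301  0.138] [ 0.458 -0.288  0.158] [ 0.449 -0.294  0.149]
Ltop 0.008 0.04 264 [0.422 0.215 0.009] [0.511 0.28  0.031] [0.448 0.243 0.021]
Ltop 0.04 0.125 15 [0.45  0.226 0.042] [0.455 0.246 0.117] [0.451 0.228 0.065]
Ltop 0.137 0.18 78 [0.446 0.228 0.142] [0.461 0.267 0.174] [0.454 0.245 0.166]
Rtop 0.008 0.04 174 [ 0.43  -0.342  0.009] [ 0.479 -0.289  0.038] [ 0.456 -0.312  0.03 ]
Rtop 0.04 0.125 14 [ 0.446 -0.303  0.04 ] [ 0.455 -0.288  0.124] [ 0.449 -0.29   0.068]
Rtop 0.137 0.18 70 [ 0.445 -0.328  0.138] [ 0.463 -0.29   0.174] [ 0.454 -0.309  0.166]
```

View pics/m1.png

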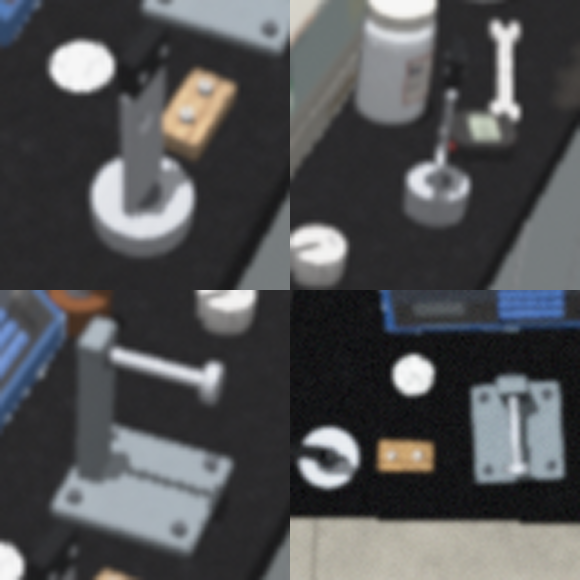

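```bash
python3 - <<'E'
from h import *
s=np.load('scene0.npz');t=np.load('top0.npz')
C=cloud('scene',s['d']);T=cloud('top',t['d'])
P=C[140:195,385:415].reshape(-1,3); P=P[(abs(P[:,0]-.45)<.035)&(abs(P[:,1]+.31)<.04)]
for z in np.arange(.034,.17,.008):
    q=P[(P[:,2]>=z)&(P[:,2]<z+.008)]
    if len(q): print(round(z,3),len(q),'x',q[:,0].min().round(3),q[:,0].max().round(3),'y',q[:,1].min().round(3),np.median(q[:,1]).round(3),q[:,1].max().round(3))
def rect(P,nm):
    r=cv2.minAreaRect((P[:,:2]*1000).astype(np.float32)); print(nm,len(P),np.round(r[0],1),np.round(r[1],1),round(r[2],1),'z',np.median(P[:,2]).round(4))
w=T[225:265,390:425].reshape(-1,3)
rect(w[(w[:,2]>.155)&(w[:,2]<.18)],'blockR top')
d=w[(w[:,2]>.022)&(w[:,2]<.036)]; rect(d,'disc'); print(cv2.minEnclosingCircle((d[:,:2]*1000).astype(np.float32)))
w=T[205:262,275:325].reshape(-1,3)
rect(w[(w[:,2]>.007)&(w[:,2]<.018)],'base'); rect(w[(w[:,2]>.138)&(w[:,2]<.152)],'post')
p=w[(w[:,2]>.122)&(w[:,2]<.137)]; rect(p,'pin top')
for n,c in(('scene',C[190:265,320:375].reshape(-1,3)),('top',w)):
    p=c[(c[:,2]>.112)&(c[:,2]<.146)&(c[:,0]<.53)]
    for x in np.arange(.40,.56,.01):
        q=p[(p[:,0]>=x)&(p[:,0]<x+.01)]
        if len(q): print(n,round(x,2),len(q),q.min(0).round(3),q.max(0).round(3))
E
```

```text
0.034 8 x 0.446 0.465 y -0.314 -0.302 -0.285
0.042 4 x 0.444 0.449 y -0.289 -0.284 -0.283
0.05 5 x 0.445 0.449 y -0.289 -0.284 -0.283
0.058 13 x 0.445 0.457 y -0.319 -0.295 -0.284
0.066 4 x 0.448 0.456 y -0.317 -0.304 -0.293
0.09 6 x 0.446 0.451 y -0.292 -0.289 -0.286
0.098 3 x 0.446 0.45 y -0.292 -0.288 -0.286
0.106 4 x 0.447 0.451 y -0.29 -0.288 -0.286
0.114 5 x 0.444 0.453 y -0.317 -0.288 -0.284
0.122 5 x 0.445 0.45 y -0.287 -0.286 -0.285
0.13 6 x 0.446 0.451 y -0.3 -0.289 -0.287
0.138 11 x 0.446 0.455 y -0.298 -0.294 -0.288
0.146 12 x 0.444 0.465 y -0.323 -0.295 -0.292
0.154 13 x 0.444 0.457 y -0.297 -0.294 -0.289
0.162 17 x 0.445 0.456 y -0.307 -0.297 -0.291
blockR top 68 [ 456.  -316.3] [14.6 38.3] 14.7 z 0.1672
disc 154 [ 455.  -314.9] [50.7 49. ] 10.0 z 0.0304
((454.9001770019531, -316.46160888671875), 27.382097244262695)
base 777 [495.5  16.6] [168.2 148.5] 10.1 z 0.0118
post 84 [486.5  39.8] [95.6 30.1] 1.4 z 0.1435
pin top 105 [489.3  36.3] [105.2  27.5] 6.0 z 0.1317
scene 0.43 34 [0.435 0.025 0.115] [0.44  0.051 0.142]
scene 0.44 29 [0.44  0.03  0.122] [0.45  0.05  0.144]
[... 249 characters left out ...]
] [0.499 0.048 0.134]
scene 0.5 16 [0.5   0.037 0.125] [0.51  0.048 0.134]
scene 0.51 56 [0.51  0.033 0.113] [0.52  0.062 0.145]
scene 0.52 52 [0.52  0.03  0.114] [0.53  0.063 0.146]
top 0.43 13 [0.436 0.021 0.123] [0.44  0.045 0.143]
top 0.44 21 [0.442 0.021 0.128] [0.448 0.045 0.142]
top 0.45 14 [0.451 0.03  0.126] [0.46  0.039 0.135]
top 0.46 13 [0.46  0.03  0.128] [0.469 0.04  0.133]
top 0.47 9 [0.472 0.034 0.128] [0.478 0.04  0.139]
top 0.48 10 [0.481 0.034 0.129] [0.49  0.04  0.134]
top 0.49 11 [0.49  0.034 0.128] [0.499 0.04  0.134]
top 0.5 12 [0.502 0.034 0.128] [0.509 0.044 0.135]
top 0.51 26 [0.511 0.029 0.112] [0.519 0.055 0.145]
top 0.52 21 [0.52  0.026 0.135] [0.528 0.056 0.146]
```

Choice: the right load (top 407,244) has a disc about 54 mm across and 30 high, so it's the slot load. The left one (233,242) has a 65 mm, 21 high disc, so it's the hole load. Brown and turquoise are excluded by colour. The edge gap at z 66–90 on the +y side shows the mouth faces +y. The strap normal is at about 13.5° yaw and the pin at about 5.5°.

```bash
cat >> h.py <<'E'
from scipy.spatial.transform import Rotation as Ro
def units(P,yawy):
    """slide/rotation units from present TCP to point P, tool down, tool y at yawy deg"""
    s=robot.read_state(); A=Ro.from_quat(s['eef_rot']); a=np.radians(yawy)
    y=np.array([np.cos(a),np.sin(a),0]); z=np.array([0,0,-1.]); x=np.cross(y,z)
    B=Ro.from_matrix(np.c_[x,y,z])
    print('slide',(A.inv().apply(np.array(P)-s['tcp_pos'])/.03).round(3),'rot',(np.degrees((A.inv()*B).as_rotvec())/6).round(2))
E
python3 -c "
from h import *
units([.455,-.3155,.225],13.5)"
```

```text
slide [ 9.736 -6.798  0.184] rot [-2.000e-02 -1.000e-02 -1.335e+01]
```

```bash
python3 -m jog '[{"hand":85,"slide":[9.74,-6.8,0.18],"rotation":[0,0,-13.35]},{"hand":85,"slide":[9.74,-6.8,0.18],"rotation":[0,0,-13.35]},{"hand":85,"slide":[9.74,-6.8,0.18],"rotation":[0,0,-13.35]},{"hand":85,"slide":[9.74,-6.8,0.18],"rotation":[0,0,-13.35]},{"hand":85,"slide":[9.74,-6.8,0.18],"rotation":[0,0,-13.35]},{"hand":85,"slide":[9.74,-6.8,0.18],"rotation":[0,0,-13.35]},{"hand":85,"slide":[9.74,-6.8,0.18],"rotation":[0,0,-13.35]},{"hand":85,"slide":[9.74,-6.8,0.18],"rotation":[0,0,-13.35]},{"hand":85,"slide":[9.74,-6.8,0.18],"rotation":[0,0,-13.35]},{"hand":85,"slide":[9.74,-6.8,0.18],"rotation":[0,0,-13.35]},{"hand":85,"slide":[9.74,-6.8,0.18],"rotation":[0,0,-13.35]},{"hand":85,"slide":[9.74,-6.8,0.18],"rotation":[0,0,-13.35]},{"hand":85,"slide":[9.74,-6.8,0.18],"rotation":[0,0,-13.35]}]' 40
python3 - <<'E'
from h import *
p,d=robot.grab_frame('scene'); units([.455,-.3155,.133],13.5)
cv2.imwrite('pics/s2.png',cv2.resize(p[100:220,340:460][...,::-1],(600,600),interpolation=cv2.INTER_CUBIC))
E
```

```text
clock: 1.4
tcp_pos: [0.4551, -0.3161, 0.2257]
eef_rot: [0.619, 0.785, -0.0, -0.0]
contact_force: [-0.1, -0.3, 0.3]
grip_width: 0.995
finger_force: 0.0
slide [2.20e-02 1.00e-03 3.09e+00] rot [-0.   -0.   -0.01]
```

View pics/s2.png

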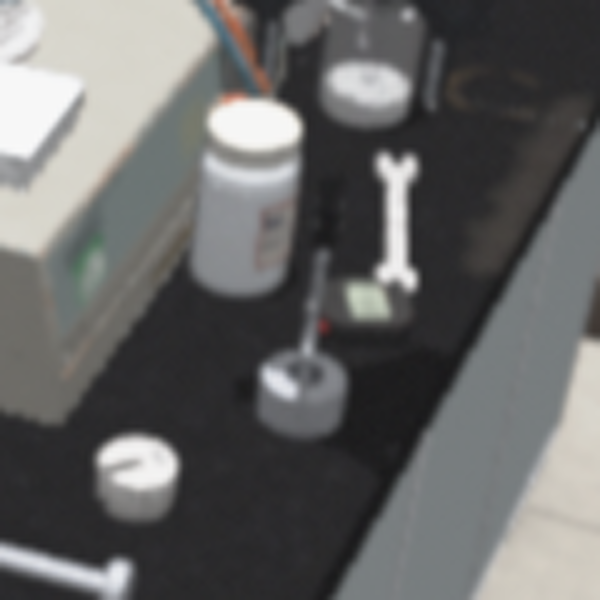

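The crop shows the load (strap edge ~ (315,290), block (325,210)) but no gripper, so the frame may be stale. I'll check another frame.

```bash
python3 - <<'E'
from h import *
o=np.load('scene0.npz')['p']
for k in range(2):
    p,d=robot.grab_frame('scene'); print((abs(p.astype(int)-o).sum(-1)>60).sum())
print(proj('scene',[[.455,-.3155,.226],[.455,-.3155,.168],[.455,-.3155,0.03]]))
t,dt=robot.grab_frame('top'); 
cv2.imwrite('pics/s3.png',np.vstack([cv2.resize(x[...,::-1],(480,300)) for x in(p,t)]))
np.savez('x.npz',p=p,d=d,t=t,dt=dt)
E
```

```text
34988
35012
[[408.77185343 120.7733575 ]
 [406.21491    137.75748735]
 [400.66587993 174.61612331]]
```

View pics/s3.png

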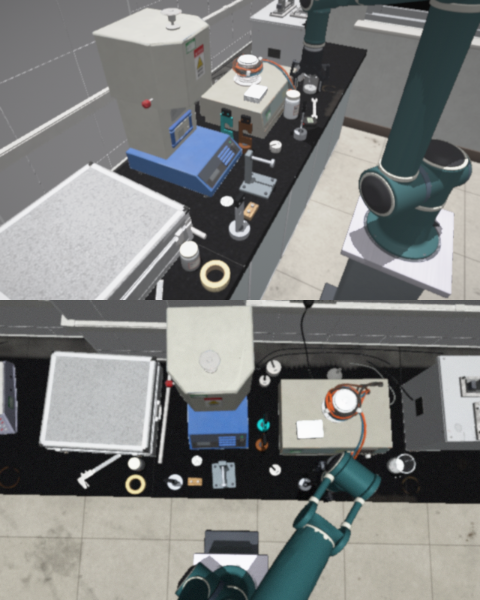

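```bash
python3 - <<'E'
from h import *
x=np.load('x.npz'); C=cloud('scene',x['d'])
P=C[60:200,370:450].reshape(-1,3); q=P[(abs(P[:,0]-.455)<.08)&(abs(P[:,1]+.3155)<.08)&(P[:,2]>.14)]
for z in np.arange(.14,.45,.02):
    r=q[(q[:,2]>=z)&(q[:,2]<z+.02)]
    if len(r): print(round(z,2),len(r),r.min(0).round(3),r.max(0).round(3))
cv2.imwrite('pics/s4.png',cv2.resize(x['p'][60:180,350:470][...,::-1],(600,600),interpolation=cv2.INTER_CUBIC))
E
```

```text
0.14 28 [ 0.444 -0.324  0.14 ] [ 0.465 -0.287  0.16 ]
0.16 39 [ 0.446 -0.328  0.161] [ 0.464 -0.289  0.17 ]
0.22 2 [ 0.411 -0.316  0.24 ] [ 0.496 -0.298  0.24 ]
0.24 53 [ 0.399 -0.323  0.241] [ 0.507 -0.292  0.26 ]
0.26 62 [ 0.398 -0.324  0.26 ] [ 0.509 -0.289  0.28 ]
0.28 175 [ 0.38  -0.337  0.28 ] [ 0.523 -0.282  0.3  ]
0.3 253 [ 0.382 -0.343  0.3  ] [ 0.523 -0.283  0.32 ]
0.32 339 [ 0.385 -0.341  0.32 ] [ 0.52  -0.285  0.34 ]
0.34 153 [ 0.389 -0.342  0.34 ] [ 0.522 -0.274  0.36 ]
0.36 205 [ 0.417 -0.323  0.36 ] [ 0.489 -0.274  0.38 ]
0.38 236 [ 0.417 -0.335  0.38 ] [ 0.491 -0.274  0.4  ]
0.4 159 [ 0.418 -0.321  0.4  ] [ 0.485 -0.274  0.42 ]
0.42 37 [ 0.419 -0.3    0.42 ] [ 0.466 -0.275  0.425]
```

View pics/s4.png

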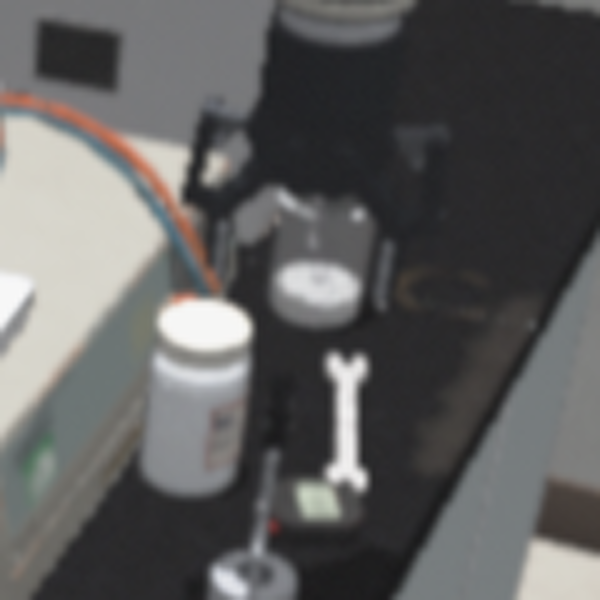

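The fingers straddle the block, centred within 1–2 mm. Descend and grip.

```bash
python3 -m jog '[{"hand":85,"slide":[0,0,1],"rotation":[0,0,0]},{"hand":85,"slide":[0,0,2],"rotation":[0,0,0]},{"hand":85,"slide":[0,0,2.7],"rotation":[0,0,0]},{"hand":85,"slide":[0,0,3.08],"rotation":[0,0,0]},{"hand":85,"slide":[0,0,3.08],"rotation":[0,0,0]},{"hand":5,"slide":[0,0,3.08],"rotation":[0,0,0]},{"hand":5,"slide":[0,0,3.08],"rotation":[0,0,0]},{"hand":5,"slide":[0,0,3.08],"rotation":[0,0,0]},{"hand":5,"slide":[0,0,3.08],"rotation":[0,0,0]},{"hand":5,"slide":[0,0,3.08],"rotation":[0,0,0]},{"hand":5,"slide":[0,0,3.08],"rotation":[0,0,0]},{"hand":5,"slide":[0,0,3.08],"rotation":[0,0,0]},{"hand":5,"slide":[0,0,3.08],"rotation":[0,0,0]}]' 60
```

```text
clock: 2.9
tcp_pos: [0.4558, -0.3164, 0.1343]
eef_rot: [0.619, 0.785, -0.0, 0.001]
contact_force: [0.2, 0.1, 5.1]
grip_width: 0.157
finger_force: 59.6
```

```bash
python3 -m jog '[{"hand":5,"slide":[0,0,-0.6],"rotation":[0,0,0]},{"hand":5,"slide":[0,0,-1.2],"rotation":[0,0,0]},{"hand":5,"slide":[0,0,-1.67],"rotation":[0,0,0]},{"hand":5,"slide":[0,0,-1.67],"rotation":[0,0,0]},{"hand":5,"slide":[0,0,-1.67],"rotation":[0,0,0]}]' 80
python3 -c "
from h import *
units([.4888,-.0202,.184],5.5)"
```

```text
clock: 3.4
tcp_pos: [0.4549, -0.3157, 0.1827]
eef_rot: [0.619, 0.785, 0.0, -0.001]
contact_force: [-0.8, -0.6, -5.7]
grip_width: 0.153
finger_force: 78.4
slide [ 9.313  3.4   -0.036] rot [-0.01 -0.01  1.34]
```

```bash
python3 -m jog '[{"hand":5,"slide":[0.5,0.2,0],"rotation":[0,0,0.1]},{"hand":5,"slide":[1.4,0.5,0],"rotation":[0,0,0.2]},{"hand":5,"slide":[2.4,0.9,0],"rotation":[0,0,0.4]},{"hand":5,"slide":[3.4,1.2,0],"rotation":[0,0,0.5]},{"hand":5,"slide":[4.4,1.6,0],"rotation":[0,0,0.6]},{"hand":5,"slide":[5.4,2.0,0],"rotation":[0,0,0.8]},{"hand":5,"slide":[6.4,2.3,0],"rotation":[0,0,0.9]},{"hand":5,"slide":[7.4,2.7,0],"rotation":[0,0,1.1]},{"hand":5,"slide":[8.3,3.0,0],"rotation":[0,0,1.2]},{"hand":5,"slide":[9,3.3,-0.03],"rotation":[0,0,1.3]},{"hand":5,"slide":[9.31,3.4,-0.03],"rotation":[0,0,1.34]},{"hand":5,"slide":[9.31,3.4,-0.03],"rotation":[0,0,1.34]},{"hand":5,"slide":[9.31,3.4,-0.03],"rotation":[0,0,1.34]},{"hand":5,"slide":[9.31,3.4,-0.03],"rotation":[0,0,1.34]}]'
python3 - <<'E'
from h import *
p,d=robot.grab_frame('scene');t,dt=robot.grab_frame('top');np.savez('x.npz',p=p,d=d,t=t,dt=dt)
a=cv2.resize(p[160:280,310:430][...,::-1],(400,400),interpolation=cv2.INTER_CUBIC);b=cv2.resize(t[180:280,260:360][...,::-1],(400,400),interpolation=cv2.INTER_CUBIC)
cv2.imwrite('pics/s5.png',np.hstack([a,b]))
C=cloud('scene',d)[150:300,290:430].reshape(-1,3)
L=C[(abs(C[:,0]-.489)<.05)&(C[:,1]<.018)&(C[:,1]>-.08)&(C[:,2]>.04)&(C[:,2]<.2)]
for z in np.arange(.044,.2,.008):
    q=L[(L[:,2]>=z)&(L[:,2]<z+.008)]
    if len(q): print(round(z,3),len(q),q.min(0).round(3),np.median(q,0).round(3),q.max(0).round(3))
m=L[(L[:,2]>.05)&(L[:,2]<.083)]; print('disc',cv2.minEnclosingCircle((m[:,:2]*1000).astype(np.float32)))
for x in np.arange(.43,.53,.01):
    q=C[(C[:,0]>=x)&(C[:,0]<x+.01)&(C[:,2]>.112)&(C[:,2]<.146)&(C[:,1]>.018)]
    if len(q): print('pin',round(x,2),len(q),q.min(0).round(3),q.max(0).round(3))
E
```

```text
clock: 4.8
tcp_pos: [0.4889, -0.0217, 0.1841]
eef_rot: [0.673, 0.74, -0.0, -0.0]
contact_force: [0.7, -0.4, -5.5]
grip_width: 0.151
finger_force: 78.5
0.044 9 [ 0.463 -0.013  0.049] [0.474 0.002 0.05 ] [0.505 0.005 0.052]
0.052 40 [ 0.463 -0.011  0.052] [0.482 0.004 0.057] [0.512 0.011 0.06 ]
0.06 33 [ 0.463 -0.011  0.06 ] [0.482 0.005 0.064] [0.513 0.01  0.068]
0.068 39 [ 0.466 -0.034  0.068] [0.486 0.004 0.071] [0.513 0.01  0.076]
0.076 88 [ 0.467 -0.045  0.076] [ 0.483 -0.018  0.08 ] [0.515 0.012 0.083]
0.084 18 [ 0.479 -0.043  0.084] [ 0.486 -0.017  0.086] [0.489 0.01  0.092]
0.092 11 [ 0.482 -0.04   0.092] [ 0.486 -0.023  0.096] [0.487 0.01  0.099]
0.1 11 [ 0.483 -0.04   0.102] [ 0.486 -0.013  0.105] [0.487 0.007 0.108]
0.108 30 [ 0.483 -0.037  0.108] [ 0.487 -0.012  0.114] [0.493 0.009 0.116]
0.116 19 [ 0.483 -0.046  0.116] [ 0.488 -0.033  0.118] [0.492 0.007 0.124]
0.124 8 [ 0.487 -0.046  0.125] [ 0.489 -0.032  0.128] [ 0.491 -0.03   0.132]
0.132 7 [ 0.487 -0.042  0.133] [ 0.488 -0.031  0.137] [ 0.492 -0.029  0.139]
0.14 16 [ 0.482 -0.041  0.14 ] [0.487 0.002 0.145] [0.489 0.0
[... 462 characters left out ...]
.468 -0.029  0.196] [ 0.478 -0.012  0.198] [0.506 0.002 0.2  ]
disc ((487.3009033203125, -16.57660484313965), 28.873289108276367)
pin 0.43 33 [0.435 0.026 0.117] [0.439 0.053 0.142]
pin 0.44 60 [0.44  0.032 0.112] [0.45  0.27  0.146]
pin 0.45 83 [0.45  0.036 0.113] [0.459 0.274 0.143]
pin 0.46 15 [0.461 0.036 0.126] [0.469 0.043 0.133]
pin 0.47 15 [0.47  0.038 0.123] [0.48  0.046 0.133]
pin 0.48 15 [0.48  0.036 0.125] [0.49  0.045 0.133]
pin 0.49 15 [0.49  0.038 0.127] [0.5   0.047 0.134]
pin 0.5 16 [0.501 0.039 0.123] [0.509 0.049 0.134]
pin 0.51 55 [0.511 0.033 0.112] [0.52  0.061 0.144]
pin 0.52 57 [0.52  0.03  0.113] [0.53  0.064 0.146]
pin 0.53 22 [0.53  0.029 0.117] [0.54  0.063 0.146]
```

View pics/s5.png

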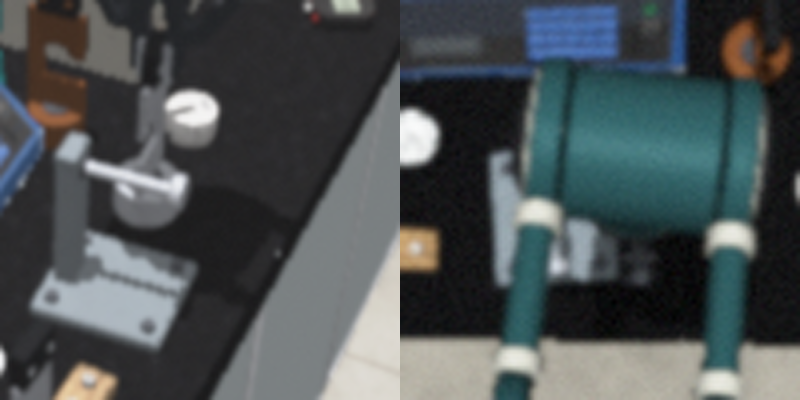

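The load stands beside the pin (pin ~ (130,175) left crop), with the slot mouth at z 116–140, centred on the pin at 128. The relative shift along strap y is 60 mm, or 2.0 units.

```bash
python3 -m jog '[{"hand":5,"slide":[0.2,0,0],"rotation":[0,0,0]},{"hand":5,"slide":[0.5,0,0],"rotation":[0,0,0]},{"hand":5,"slide":[0.8,0,0],"rotation":[0,0,0]},{"hand":5,"slide":[1.1,0,0],"rotation":[0,0,0]},{"hand":5,"slide":[1.4,0,0],"rotation":[0,0,0]},{"hand":5,"slide":[1.7,0,0],"rotation":[0,0,0]},{"hand":5,"slide":[1.9,0,0],"rotation":[0,0,0]},{"hand":5,"slide":[2,0,0],"rotation":[0,0,0]},{"hand":5,"slide":[2,0,0],"rotation":[0,0,0]},{"hand":5,"slide":[2,0,0],"rotation":[0,0,0]}]'
python3 - <<'E'
from h import *
p,d=robot.grab_frame('scene');np.savez('x.npz',p=p,d=d)
cv2.imwrite('pics/s6.png',cv2.resize(p[170:270,300:400][...,::-1],(600,600),interpolation=cv2.INTER_CUBIC))
E
```

```text
clock: 5.9
tcp_pos: [0.4835, 0.039, 0.1845]
eef_rot: [0.672, 0.74, -0.0, 0.0]
contact_force: [0.1, 0.3, -5.4]
grip_width: 0.152
finger_force: 78.5
```

View pics/s6.png

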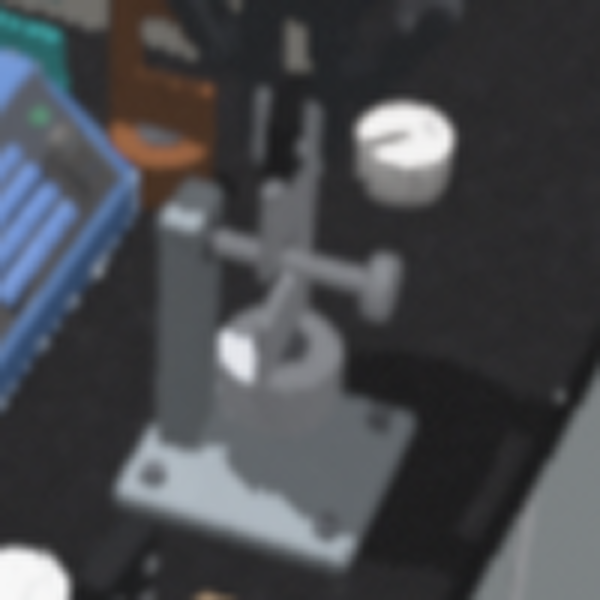

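The pin (215,240)-(380,270) passes through the slot with no contact force. Now lower.

```bash
python3 -m jog '[{"hand":5,"slide":[0,0,0.12],"rotation":[0,0,0]},{"hand":5,"slide":[0,0,0.24],"rotation":[0,0,0]},{"hand":5,"slide":[0,0,0.36],"rotation":[0,0,0]},{"hand":5,"slide":[0,0,0.45],"rotation":[0,0,0]},{"hand":5,"slide":[0,0,0.5],"rotation":[0,0,0]},{"hand":5,"slide":[0,0,0.5],"rotation":[0,0,0]},{"hand":5,"slide":[0,0,0.5],"rotation":[0,0,0]}]'
python3 -m jog '[{"hand":5,"slide":[0,0,0.04],"rotation":[0,0,0]},{"hand":5,"slide":[0,0,0.08],"rotation":[0,0,0]},{"hand":5,"slide":[0,0,0.08],"rotation":[0,0,0]},{"hand":5,"slide":[0,0,0.08],"rotation":[0,0,0]}]'
```

```text
clock: 6.65
tcp_pos: [0.4835, 0.0391, 0.1695]
eef_rot: [0.672, 0.74, 0.0, 0.0]
contact_force: [-0.1, 0.4, -5.2]
grip_width: 0.154
finger_force: 78.4
clock: 7.05
tcp_pos: [0.4835, 0.0391, 0.1671]
eef_rot: [0.672, 0.74, -0.0, -0.0]
contact_force: [-0.6, -0.4, -5.1]
grip_width: 0.15
finger_force: 78.4
```

```bash
python3 -m jog '[{"hand":5,"slide":[0,0,0.04],"rotation":[0,0,0]},{"hand":5,"slide":[0,0,0.04],"rotation":[0,0,0]},{"hand":5,"slide":[0,0,0.04],"rotation":[0,0,0]}]'
python3 -m jog '[{"hand":5,"slide":[0,0,0.04],"rotation":[0,0,0]},{"hand":5,"slide":[0,0,0.04],"rotation":[0,0,0]},{"hand":5,"slide":[0,0,0.04],"rotation":[0,0,0]}]'
```

```text
clock: 7.35
tcp_pos: [0.4837, 0.0391, 0.1662]
eef_rot: [0.672, 0.74, 0.0, 0.0]
contact_force: [-0.5, 0.6, -3.2]
grip_width: 0.153
finger_force: 79.1
clock: 7.65
tcp_pos: [0.4839, 0.0391, 0.1659]
eef_rot: [0.672, 0.74, 0.0, 0.0]
contact_force: [-3.6, 0.3, 6.2]
grip_width: 0.148
finger_force: 80.2
```

```bash
python3 -m jog '[{"hand":5,"slide":[0,0,-0.02],"rotation":[0,0,0]},{"hand":5,"slide":[0,0,-0.02],"rotation":[0,0,0]},{"hand":16,"slide":[0,0,-0.02],"rotation":[0,0,0]},{"hand":20,"slide":[0,0,-0.02],"rotation":[0,0,0]},{"hand":30,"slide":[0,0,-0.02],"rotation":[0,0,0]},{"hand":45,"slide":[0,0,-0.02],"rotation":[0,0,0]},{"hand":60,"slide":[0,0,-0.02],"rotation":[0,0,0]},{"hand":60,"slide":[0,0,-0.02],"rotation":[0,0,0]},{"hand":60,"slide":[0,0,-0.02],"rotation":[0,0,0]},{"hand":60,"slide":[0,0,-0.02],"rotation":[0,0,0]}]' 20
python3 -m jog '[{"hand":60,"slide":[0,0,-0.4],"rotation":[0,0,0]},{"hand":60,"slide":[0,0,-1],"rotation":[0,0,0]},{"hand":60,"slide":[0,0,-2],"rotation":[0,0,0]},{"hand":60,"slide":[0,0,-3],"rotation":[0,0,0]},{"hand":60,"slide":[0,0,-4],"rotation":[0,0,0]},{"hand":60,"slide":[0,0,-4.5],"rotation":[0,0,0]},{"hand":60,"slide":[0,0,-4.5],"rotation":[0,0,0]},{"hand":60,"slide":[0,0,-4.5],"rotation":[0,0,0]},{"hand":60,"slide":[0,0,-4.5],"rotation":[0,0,0]},{"hand":60,"slide":[0,0,-4.5],"rotation":[0,0,0]},{"hand":60,"slide":[0,0,-4.5],"rotation":[0,0,0]},{"hand":60,"slide":[0,0,-4.5],"rotation":[0,0,0]}]'
python3 - <<'E'
from h import *
p,d=robot.grab_frame('scene');p0=p
for _ in range(10): p,d=robot.grab_frame('scene')
print('motion',(abs(p.astype(int)-p0).sum(-1)>60)[170:280,300:400].sum())
cv2.imwrite('pics/s7.png',cv2.resize(p[170:270,300:400][...,::-1],(600,600),interpolation=cv2.INTER_CUBIC))
C=cloud('scene',d)[150:300,290:430].reshape(-1,3)
L=C[(abs(C[:,0]-.484)<.032)&(C[:,1]<.075)&(C[:,1]>0)&(C[:,2]>.02)&(C[:,2]<.21)]
for z in np.arange(.024,.21,.012):
    q=L[(L[:,2]>=z)&(L[:,2]<z+.012)]
    if len(q): print(round(z,3),len(q),q.min(0).round(3),np.median(q,0).round(3),q.max(0).round(3))
E
```

```text
clock: 8.65
tcp_pos: [0.4835, 0.0391, 0.1653]
eef_rot: [0.672, 0.74, 0.0, 0.0]
contact_force: [-0.0, 0.1, -0.0]
grip_width: 0.704
finger_force: 0.0
clock: 9.85
tcp_pos: [0.4831, 0.0391, 0.2994]
eef_rot: [0.672, 0.74, -0.001, -0.001]
contact_force: [-0.4, -0.0, 0.1]
grip_width: 0.706
finger_force: 0.0
motion 5
0.024 22 [0.458 0.042 0.03 ] [0.474 0.063 0.034] [0.5   0.066 0.036]
0.036 62 [0.456 0.028 0.036] [0.475 0.061 0.042] [0.507 0.069 0.048]
0.048 90 [0.457 0.016 0.048] [0.474 0.056 0.056] [0.508 0.069 0.06 ]
0.06 151 [0.458 0.015 0.06 ] [0.478 0.045 0.063] [0.509 0.069 0.072]
0.072 26 [0.479 0.018 0.072] [0.481 0.052 0.078] [0.484 0.07  0.083]
0.084 32 [0.479 0.012 0.084] [0.481 0.049 0.09 ] [0.485 0.07  0.096]
0.096 35 [0.478 0.016 0.096] [0.483 0.042 0.098] [0.487 0.07  0.108]
0.108 4 [0.482 0.017 0.11 ] [0.483 0.024 0.114] [0.486 0.029 0.119]
0.12 70 [0.453 0.019 0.121] [0.479 0.043 0.128] [0.516 0.071 0.132]
0.132 58 [0.454 0.018 0.132] [0.481 0.043 0.134] [0.516 0.071 0.144]
0.144 32 [0.478 0.014 0.144] [0.481 0.053 0.151] [0.483 0.072 0.156]
0.156 22 [0.477 0.017 0.156] [0.48  0.065 0.162] [0.487 0.073 0.168]
0.168 36 [0.475 0.031 0.168] [0.479 0.061 0.174] [0.488 0.07  0.18 ]
0.18 34 [0.475 0.032 0.18 ] [0.478 0.061 0.186] [0.488 0.064 0.191]
0.192 75 [0.475 0.024 0.192] [0.482 0.048 0.198] [0.491 0.067 0.202]
```

View pics/s7.png

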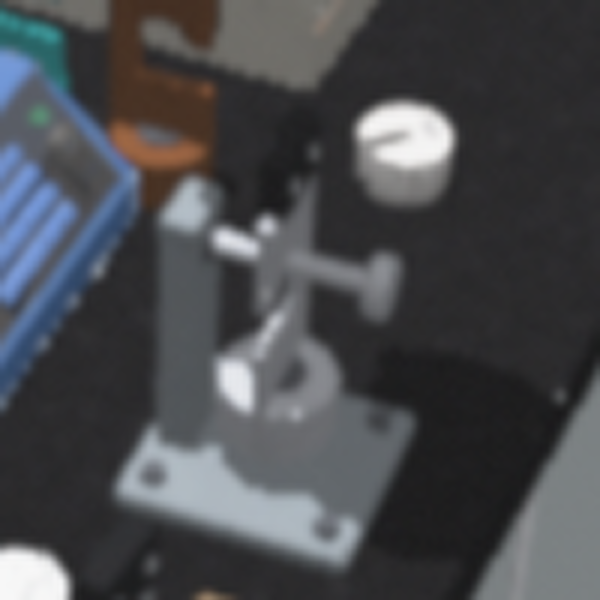

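The load hangs upright at mid-pin: block top at z 200, disc bottom at about 32, the pin in the notch, and the gripper well clear. I'll wait a moment, then hand in.

```bash
python3 - <<'E'
from h import *
a,_=robot.grab_frame('scene')
for _ in range(40): p,d=robot.grab_frame('scene')
print((abs(p.astype(int)-a).sum(-1)>60)[170:280,300:400].sum()); print(robot.job_done())
E
```

```text
0
the job is handed in; nothing more can be done
None
```

The slotted load is hanging still on the pin, seated in the notch and clear of the bench; the round-hole load was not touched, and the job is handed in (result not shown to me).

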